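Click the firing counter in the calorimetry lab

TASK

A calorimeter run has just finished: log it on the blue tally counter. Lift the blue counter out of the white rack, press its red bottom button fully in against the round steel plate so that it clicks, then hang it back upright in the hole it came from and let go. Leave the orange and white counters where they hang.

Things in the scene. Friction and masses are not known exactly. Their poses are not given: they have to be found in the camera images.
- blue_mid (a point): Middle of the blue grip. The counter is an upright round baton, 118 mm long, 0.12 kg, z up its axis. From the top: blue grip 28 mm in diameter, 60 mm tall (this point 30 mm below its top); black collar 44 mm across, 6 mm thick, underside 36 mm below this point; grey shank 22 mm across, 40 mm long, foot tapered to 18 mm; red button 16 mm across, lower end 88 mm below this point.
- blue_button (a joint): The blue counter's button, standing 12 mm out of the shank's foot: 0 m as it stands out, 0.008 m fully pressed in (up into the shank). Spring: starts to move at about 2.4 N, 8 N at full travel; springs back when let go. It has clicked once it is past 0.005 m.
- rack: Fixed white rack; origin on the bench under its centre, y along its length. Board 85 x 225 mm, 10 mm thick, top 85 mm above the bench, on two end panels; open below, so buttons hang free. Three 30 mm holes in a row along y at -70, 0 and 70 mm; a counter hangs by its collar in each, which in which varies. Fingers have room on both sides of the row (along x).
- plate_top (a point): Centre of the top face of the round steel press plate, 90 mm in diameter, top 12 mm above the bench, level, fixed to the bench on a thin black rubber ring 104 mm in diameter.
- orange_mid (a point): Orange bystander counter, same size and build as the blue counter but with an orange grip; hangs in another hole of the same rack. This point is the middle of its grip, z up along its axis. Not to be moved or clicked.
- white_mid (a point): White bystander counter, same size and build as the blue counter but with a white grip; hangs in another hole of the same rack. This point is the middle of its grip, z up along its axis. Not to be moved or clicked.
Things that resemble listed ones, but are neither listed nor needed, are in the scene too. What is meant by the part that bears blue_mid is not green, and is the larger of those in its own colour. Of the things like the part that bears plate_top, leave any that is purple; of the rest the smaller one is meant.

How it is judged:
On the way:
1. the blue counter, upright over the steel plate, has its button pressed in against it (value of joint blue_button above 0.005 m and horizontal distance between blue_mid and plate_top below 0.04 m and z of blue_mid in the frame of plate_top below 0.095 m and angle between blue_mid's own z axis and vertical below 0.26 rad), for 0.1 s.
At the end, for the whole second after the job is handed in: the blue counter hangs by its collar in the hole it came from (grip middle within 12 mm of where it started), upright within 10 degrees, its button sprung back out (under 2 mm in) and let go (distance of blue_mid from where it was at the start of the episode below 0.012 m and angle between blue_mid's own z axis and vertical below 0.17 rad and value of joint blue_button below 0.002 m); the robot touches nothing.
It fails at once if the orange counter is taken or pushed out of its place (more than 30 mm) (distance of orange_mid from where it was at the start of the episode above 0.03 m).
It fails at once if the white counter is taken or pushed out of its place (more than 30 mm) (distance of white_mid from where it was at the start of the episode above 0.03 m).
It also fails if it takes over 48 s, if anything falls off the work surface, if the arm or the gripper's body presses on something with over 40 N, if the wrist force passes 120 N, or if a joint passes its speed limit or range.

ROBOT

A 6-joint arm with a two-finger parallel gripper is mounted at the origin on the work surface. World frame = base frame: x ahead of the robot, y to its left, z up, the work surface at z = 0. Lengths are in m, angles in rad, forces in N, time in s.
With the tool pointing down it reaches from about 0.375 to 0.75 m from the base axis. Payload 9 kg.
Tool frame: the origin (TCP) lies midway between the tips of the shut fingers; the grasp point (between the pads) lies 19 mm behind it; z points along the fingers, y is the line along which they close (so a half turn about z gives the same grasp; the last joint's range is limited). The gripper opens to 85 mm and grips with 20 to 120 N. Pads are 22 mm wide; open, the fingers measure 114 mm over their backs; the gripper's body (76 mm by 85 mm) begins 54 mm behind the grasp point. The pads swing forward as they close: fully open they stand 13 mm farther back than shut.
Start: joints at [-1.46, 0.104, 0.097, 1.564, 0, 1.353], TCP at [0.194, -0.568, 0.231] pointing down, gripper open.
Joint ranges: [-2.99, 2.99], [-0.84, 1.86], [-1.1, 1.16], [-1.84, 2.11], [-1.51, 1.56], [-3.14, 3.14]. Speed limits (rad/s): [2.22, 2.22, 2.57, 3.14, 3.14, 3.14].

INTERFACE

Orientations are given as a 3x3 rotation matrix whose columns are the frame's x, y, z axes.
In Python, from bench import manip, cams gives the robot as it stands.
- The arm moves only by the shell command python3 -m creep 'ROWS' [FORCE]. ROWS is JSON, a list that holds one entry, the list of rows, each a list of 7 numbers: the turn, a rotation vector about the tool's x, y, z in degrees, then the shift along the tool's x, y, z in m, then the opening, from 0 (shut) to 1 (fully open). In form: [[[ax, ay, az, x, y, z, fingers], ...]]. A call has 1 to 5 rows; each row is the pose to reach, as a shift and turn from the pose commanded when the call began, along the tool's axes at that moment; what a row does not reach only later rows make up. A row lasts 1/10 s, in which the tool goes at most 50 mm and 8.59 degrees, less where a joint would pass 70% of its speed; a pose out of reach is approached as far as the arm can. A call with a gripper value outside its range is refused whole. The fingers move at their own pace and stop on an object; FORCE is the grip in N (left out, the last holds). Time passes only in rows, so rows that repeat a pose let the fingers close. It gives the time, the measured TCP pose, the force, the opening and the grip force at its end, in the units of the state.
- manip.get_state(): the state, without advancing time (a new reading comes with each control period).
- cams.read_camera(name): name is "scene" or "top" or "wrist"; returns a dict with "img" (480x640x3 uint8, blue, green, red), "camera_matrix" (3x3 intrinsics, pixels), "k1" (the pictures are not rectified: a ray, as slopes to the right and down, at radius r is drawn at 1 + k1 r^2 times it, then the intrinsics apply), "xyz" and "attitude" of the camera in the world; the wrist camera has in their place "tool_from_camera" (4x4, takes a point from camera to tool coordinates, whose origin is the TCP and whose axes are the flange's). Camera axes: x right, y down, z forward; pixel columns grow to the right and rows downward; lengths in m; the calibration is good to about 2 mm. A picture is of the moment at which its call begins: read the wrist's pose just before it. There is no depth.
- manip.finish_job(): hands the job in; it is judged then, once.
The state is a dict: "clock": time; "joint_pos": joint angles; "qd": joint speeds; "joint_efforts": joint torques, N m; "ee_pos": TCP position; "orientation": TCP orientation; "wrist_force": force on the tool from outside, world axes, zero at the start; "ft_torque": the same for the moment, N m; "width": finger opening in m; "grasp_force": force on a finger pad.
Only numpy, scipy, OpenCV 4.12 (cv2) and the standard library are available. Lean on these libraries where they do the work, as an engineer would, in place of code of your own. Each camera call takes 0.05 s, during which the arm holds its last target. There are 200 camera calls.

## Working session

There is one attempt and no reset: what is moved stays moved. The work goes in short steps, Python scripts to look and compute and a shell command to move; the robot and the scene stay as the last step left them, time stands still between calls to the robot, and variables do not carry over. Pictures are saved under pics/ and viewed, at most 10 in all, crops included, and the job is handed in when it is done.

```bash
ls; mkdir -p pics; cat > h.py <<'E'
import numpy as np, cv2
from bench import manip, cams
def grab(n,f=None):
    s=manip.get_state(); d=cams.read_camera(n)
    if n=="wrist":
        T=np.eye(4);T[:3,:3]=np.array(s["orientation"]);T[:3,3]=s["ee_pos"]
        M=T@np.array(d["tool_from_camera"]);d["R"],d["t"]=M[:3,:3],M[:3,3]
    else: d["R"],d["t"]=np.array(d["attitude"]),np.array(d["xyz"])
    if f: cv2.imwrite("pics/"+f,d["img"])
    return d
def ray(d,px):
    K=np.array(d["camera_matrix"]);p=np.array([(px[0]-K[0,2])/K[0,0],(px[1]-K[1,2])/K[1,1]])
    q=p.copy()
    for _ in range(30): q=p/(1+d["k1"]*(q@q))
    v=d["R"]@np.r_[q,1];return d["t"],v/np.linalg.norm(v)
def atz(d,px,z):
    o,v=ray(d,px);return o+v*(z-o[2])/v[2]
def proj(d,P):
    c=d["R"].T@(np.array(P)-d["t"]);q=c[:2]/c[2];q=q*(1+d["k1"]*(q@q));K=np.array(d["camera_matrix"])
    return K[:2,:2]@q+K[:2,2]
E
python3 - <<'E'
from h import *
a=grab("scene","s1.png");b=grab("top","t1.png")
for d in(a,b):print(d["t"],d["R"],d["camera_matrix"],d["k1"])
E
```

```text
pics
[0.9382945  0.32135846 0.81089873] [[-0.6513767   0.62785964 -0.42602894]
 [ 0.75855307  0.55179974 -0.34657507]
 [ 0.01748216 -0.54891649 -0.83569436]] [[550.99965101   0.         321.48892187]
 [  0.         550.99965101 247.75617063]
 [  0.           0.           1.        ]] 0.038502307565182345
[4.61729659e-01 5.26740028e-04 1.05623792e+00] [[-1.56278659e-02 -9.96089454e-01  8.69572891e-02]
 [-9.99876945e-01  1.56874070e-02  1.35523826e-06]
 [-1.36548433e-03 -8.69465674e-02 -9.96212041e-01]] [[505.40792388   0.         319.63643141]
 [  0.         505.40792388 251.55744432]
 [  0.           0.           1.        ]] -0.0745645239241168
```

View pics/s1.png

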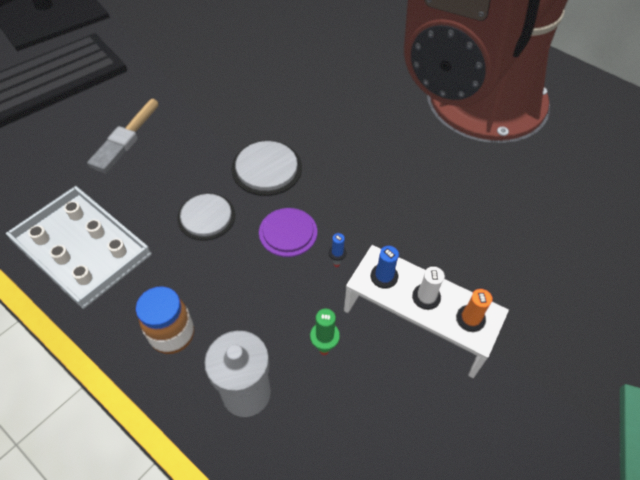

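View pics/t1.png

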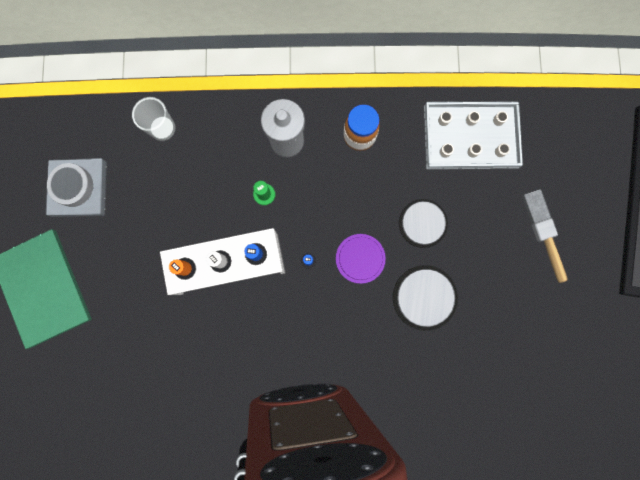

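The top view shows two blue counters: one in the rack at (254,253) and a smaller one standing loose at (308,260). A green one stands at (263,192). I want the rack blue, since it is the larger one and hangs in a rack hole. Candidate plates are purple (361,258), small steel (424,222) and large steel (427,298), and I choose the small steel one.

```bash
cat > m.py <<'E'
from h import *
from scipy.optimize import least_squares
a=grab("scene");b=grab("top")
def mask(d,box,f):
    x0,y0,x1,y1=box;h=cv2.cvtColor(d["img"],cv2.COLOR_BGR2HSV)
    m=np.zeros(h.shape[:2],np.uint8);m[y0:y1,x0:x1]=f(h)[y0:y1,x0:x1]*255
    c=max(cv2.findContours(m,0,2)[0],key=cv2.contourArea);return c
blue=lambda h:(h[...,0]>105)&(h[...,0]<130)&(h[...,1]>120)&(h[...,2]>50)
org=lambda h:(h[...,0]<20)&(h[...,1]>120)&(h[...,2]>90)
steel=lambda h:(h[...,1]<60)&(h[...,2]>110)
t=np.linspace(0,2*np.pi,60)
def cyl(P,r,zs): return np.array([[P[0]+r*np.cos(u),P[1]+r*np.sin(u),z] for z in zs for u in t])
def cen(c): m=cv2.moments(c);return np.array([m["m10"],m["m01"]])/m["m00"],m["m00"]
def fit(obs,r,zs,x0):
    def pc(d,P): return cen(cv2.convexHull(np.array([proj(d,p) for p in cyl(P,r,zs)],np.float32)))
    C=[(d,*cen(cv2.convexHull(c))) for d,c in obs]
    F=lambda P:np.concatenate([pc(d,P)[0]-c for d,c,_ in C])
    s=least_squares(F,x0,diff_step=1e-3)
    return s.x.round(4),s.fun.round(1),[round(A/pc(d,s.x)[1],2) for d,c,A in C]
print("blue",fit([(a,mask(a,(365,235,410,295),blue)),(b,mask(b,(235,235,275,270),blue))],.014,(.091,.151),[.45,.1]))
print("orange",fit([(a,mask(a,(455,280,500,335),org)),(b,mask(b,(160,250,200,285),org))],.014,(.091,.151),[.45,.2]))
print("plate",fit([(a,mask(a,(175,185,240,240),steel)),(b,mask(b,(395,195,452,250),steel))],.045,(.012,.0121),[.5,-.15]))
for n in [(308,260)]: print("small blue",atz(b,n,.06))
im=np.hstack([cv2.resize(a["img"][180:300,280:500],(440,240)),cv2.resize(b["img"][200:320,230:410],(360,240))])
cv2.imwrite("pics/c1.png",im)
E
python3 m.py
```

```text
blue (array([0.5445, 0.1248]), array([-0.4, -0.8, -0.9, -0.3]), [0.94, 0.87])
orange (array([0.5184, 0.2622]), array([-0.4, -0.7, -1.1, -0.3]), [0.98, 0.87])
plate (array([ 0.6118, -0.2169]), array([-0.2, -0.8, -0.7, -0.4]), [1.03, 0.98])
small blue [0.53230782 0.02377999 0.06      ]
```

View pics/c1.png

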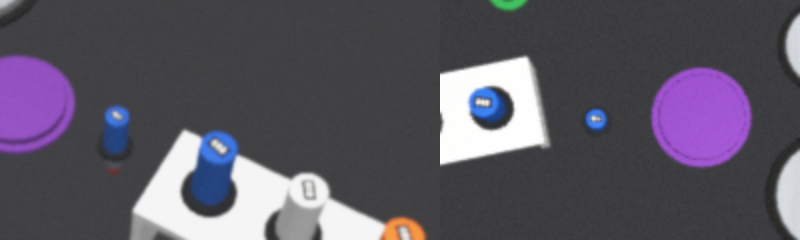

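The crop confirms that the rack blue is the larger counter; the small loose one stands beside it at crop (597,120). Blue to orange measures 140 mm as expected, and the plate comes out at 90 mm. Next I work out the approach.

```bash
cat > go.py <<'E'
import sys;from h import *
from scipy.spatial.transform import Rotation as Ro
s=manip.get_state();R=np.array(s["orientation"]);p=np.array(s["ee_pos"])
x,y,z,al=map(float,sys.argv[1:5]) # al: heading of tool y axis, deg (mod 180)
best=None
for k in(0,180):
    c,q=np.cos(np.radians(al+k)),np.sin(np.radians(al+k))
    Y=np.array([c,q,0]);Z=np.array([0,0,-1.]);T=np.c_[np.cross(Y,Z),Y,Z]
    v=Ro.from_matrix(R.T@T).as_rotvec(degrees=True)
    print("turn",v.round(2))
print("shift",(R.T@(np.array([x,y,z])-p)).round(4),"pos",p.round(4),"q",np.round(s["joint_pos"],2),"w",s["width"],"t",s["clock"],"F",np.round(s["wrist_force"],1))
print(R.round(3))
E
python3 go.py .5445 .1248 .24 10.8
```

```text
turn [-3.000e-02 -4.000e-02 -8.196e+01]
turn [-4.000e-02  3.000e-02  9.804e+01]
shift [ 0.5556 -0.5421 -0.0086] pos [ 0.1937 -0.5677  0.2308] q [-1.46  0.1   0.1   1.56  0.    1.35] w 0.08563096142215026 t 0.2 F [-0.1 -0.1  0. ]
[[ 0.946  0.323 -0.   ]
 [ 0.323 -0.946  0.001]
 [ 0.    -0.001 -1.   ]]
```

```bash
python3 -m creep '[[[0,0,-5,0.035,-0.034,-0.002,1],[0,0,-10,0.07,-0.068,-0.004,1],[0,0,-16,0.105,-0.102,-0.006,1],[0,0,-21,0.14,-0.137,-0.008,1],[0,0,-26,0.176,-0.172,-0.009,1]]]'; python3 go.py .5445 .1248 .24 10.8
```

```text
clock: 0.7
ee_pos: [0.3051, -0.3467, 0.2403]
orientation: [[0.707, 0.707, 0.0], [0.707, -0.707, -0.0], [-0.0, 0.0, -1.0]]
wrist_force: [0.6, 0.4, 1.3]
width: 0.0853
grasp_force: 0.0
turn [ 2.000e-02  2.000e-02 -5.579e+01]
turn [ 2.0000e-02 -2.0000e-02  1.2421e+02]
shift [ 5.027e-01 -1.640e-01  2.000e-04] pos [ 0.3051 -0.3467  0.2403] q [-1.13 -0.32 -0.28  1.61  0.    1.22] w 0.08530003531575295 t 0.7 F [0.6 0.4 1.3]
[[ 0.707  0.707  0.   ]
 [ 0.707 -0.707 -0.   ]
 [-0.     0.    -1.   ]]
```

```bash
python3 -m creep '[[[0,0,-5,0.047,-0.015,0,1],[0,0,-10,0.094,-0.031,0,1],[0,0,-16,0.141,-0.046,0,1],[0,0,-21,0.188,-0.061,0,1],[0,0,-26,0.235,-0.077,0,1]]]'; python3 go.py .5445 .1248 .24 10.8
```

```text
clock: 1.2
ee_pos: [0.4176, -0.1263, 0.2404]
orientation: [[0.325, 0.946, 0.001], [0.946, -0.325, -0.001], [-0.0, 0.001, -1.0]]
wrist_force: [1.7, 0.2, 0.4]
width: 0.0852
grasp_force: 0.0
turn [  0.04   0.03 -29.77]
turn [ 4.0000e-02 -6.0000e-02  1.5023e+02]
shift [0.2787 0.0384 0.0004] pos [ 0.4176 -0.1263  0.2404] q [-0.6  -0.4  -0.34  1.62 -0.    1.31] w 0.08522047835979922 t 1.2 F [1.7 0.2 0.4]
[[ 0.325  0.946  0.001]
 [ 0.946 -0.325 -0.001]
 [-0.     0.001 -1.   ]]
```

```bash
python3 -m creep '[[[0,0,-6,0.045,0.006,0,1],[0,0,-12,0.09,0.012,0,1],[0,0,-18,0.135,0.019,0,1],[0,0,-24,0.18,0.025,0,1],[0,0,-29.8,0.225,0.031,0,1]]]' >/dev/null; python3 go.py .5445 .1248 .24 10.8;  python3 -c "
from h import *
d=grab('wrist','w1.png');print(proj(d,[.5445,.1248,.151]),proj(d,[.5445,.1248,.091]))"
```

```text
turn [0.02 0.02 0.1 ]
turn [-2.000e-02  3.000e-02 -1.799e+02]
shift [0.0432 0.0325 0.0002] pos [0.5207 0.0762 0.2402] q [-0.1  -0.12 -0.11  1.58 -0.    1.28] w 0.08557306039672218 t 1.7 F [-0.1 -1.6  0.9]
[[-0.189  0.982  0.   ]
 [ 0.982  0.189 -0.   ]
 [-0.     0.    -1.   ]]
[370.16048812 176.69760186] [359.49168229 166.86623561]
```

View pics/w1.png

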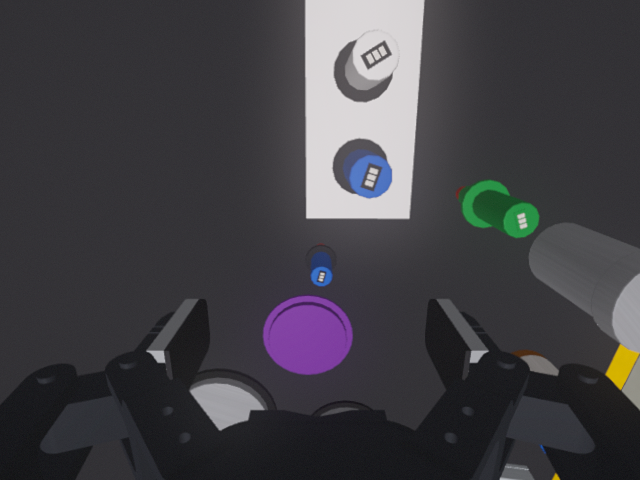

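Prediction and picture agree: the blue grip's top is at (370,177), and the fingers close across the rack. I move over it and descend with the fingers partly closed.

```bash
python3 -m creep '[[[0,0,0,0.022,0.017,0,0.75],[0,0,0,0.0432,0.0325,0,0.75],[0,0,0,0.0432,0.0325,0,0.75],[0,0,0,0.0432,0.0325,0.02,0.75],[0,0,0,0.0432,0.0325,0.04,0.75]]]' >/dev/null; python3 go.py .5445 .1248 .104 10.8;python3 -c "
from h import *
d=grab('wrist','w2.png');print(proj(d,[.5445,.1248,.151]),proj(d,[.5445,.1248,.091]))"
```

```text
turn [ 0.05  0.03 -0.15]
turn [ 5.0000e-02 -8.0000e-02  1.7985e+02]
shift [0.0024 0.0005 0.0961] pos [0.5444 0.1224 0.2001] q [-0.01 -0.03 -0.1   1.5  -0.    1.37] w 0.06387842098430815 t 2.25 F [ 0.4 -0.2 -0.5]
[[-0.185  0.983  0.001]
 [ 0.983  0.185 -0.   ]
 [-0.001  0.001 -1.   ]]
[318.99633784 260.7275004 ] [318.46975278 231.27580211]
```

View pics/w2.png

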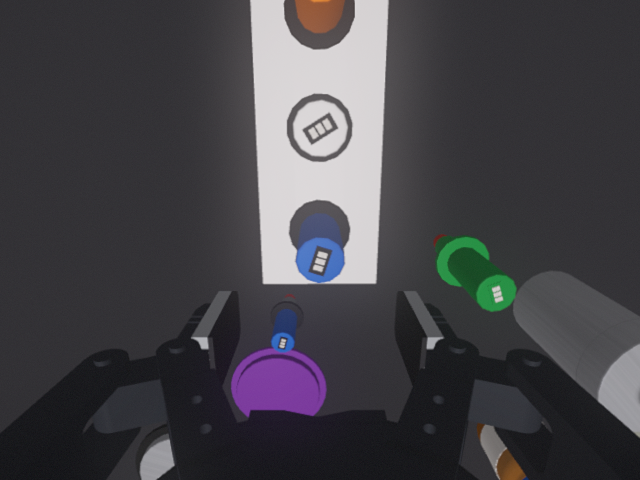

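The prediction (319,261) matches the blue top at (320,260). I descend and close.

```bash
python3 -m creep '[[[0,0,0,0,0,0.03,0.75],[0,0,0,0,0,0.06,0.75],[0,0,0,0,0,0.085,0.75],[0,0,0,0,0,0.097,0.75],[0,0,0,0,0,0.097,0.75]]]' ; python3 go.py .5445 .1248 .103 10.8
```

```text
clock: 2.8
ee_pos: [0.543, 0.1223, 0.102]
orientation: [[-0.184, 0.983, -0.003], [0.983, 0.184, -0.0], [0.0, -0.003, -1.0]]
wrist_force: [-0.6, -0.0, -0.1]
width: 0.0642
grasp_force: 0.0
turn [-0.15 -0.02 -0.18]
turn [-3.0000e-02  2.4000e-01  1.7982e+02]
shift [ 0.0022  0.0019 -0.001 ] pos [0.543  0.1223 0.102 ] q [-0.01 -0.01 -0.25  1.33 -0.    1.37] w 0.06418636127383733 t 2.8 F [-0.6 -0.  -0.1]
[[-0.184  0.983 -0.003]
 [ 0.983  0.184 -0.   ]
 [ 0.    -0.003 -1.   ]]
```

```bash
python3 -m creep '[[[0,0,0,0.002,0.001,0,0.6],[0,0,0,0.002,0.001,0,0],[0,0,0,0.002,0.001,0,0],[0,0,0,0.002,0.001,0,0],[0,0,0,0.002,0.001,0,0]]]' 60 ; python3 -m creep '[[[0,0,0,0,0,0,0],[0,0,0,0,0,0,0],[0,0,0,0,0,0,0]]]';python3 go.py .5445 .1248 .103 10.8
```

```text
clock: 3.3
ee_pos: [0.5457, 0.1248, 0.1051]
orientation: [[-0.185, 0.983, 0.003], [0.983, 0.185, -0.0], [-0.001, 0.002, -1.0]]
wrist_force: [-0.5, -0.5, 5.1]
width: 0.0269
grasp_force: 58.8
clock: 3.6
ee_pos: [0.5457, 0.1249, 0.105]
orientation: [[-0.185, 0.983, 0.002], [0.983, 0.185, -0.0], [-0.001, 0.002, -1.0]]
wrist_force: [-0.1, 0.2, 6.1]
width: 0.0269
grasp_force: 58.8
turn [ 0.14  0.03 -0.15]
turn [ 5.0000e-02 -2.2000e-01  1.7985e+02]
shift [ 0.0002 -0.0012  0.002 ] pos [0.5457 0.1249 0.105 ] q [-0.01 -0.01 -0.25  1.33 -0.    1.38] w 0.02687505502073615 t 3.6 F [-0.1  0.2  6.1]
[[-0.185  0.983  0.002]
 [ 0.983  0.185 -0.   ]
 [-0.001  0.002 -1.   ]]
```

Gripped at TCP (.5457, .1249, .105), which is my reference for returning it. I lift.

```bash
python3 -m creep '[[[0,0,0,0,0,-0.01,0],[0,0,0,0,0,-0.04,0],[0,0,0,0,0,-0.08,0],[0,0,0,0,0,-0.12,0],[0,0,0,0,0,-0.155,0]]]';python3 -m creep '[[[0,0,0,0,0,0,0],[0,0,0,0,0,0,0]]]'; python3 go.py .6118 -.2169 .26 10.8; python3 -c "
from h import *
d=grab('wrist','w3.png');e=grab('scene');cv2.imwrite('pics/c3.png',np.hstack([cv2.resize(d['img'],(400,300)),e['img'][100:400,250:600]]))"
```

```text
clock: 4.1
ee_pos: [0.5447, 0.1248, 0.2612]
orientation: [[-0.185, 0.983, 0.001], [0.983, 0.185, -0.0], [-0.0, 0.001, -1.0]]
wrist_force: [1.4, 1.4, -1.5]
width: 0.0269
grasp_force: 59.2
clock: 4.3
ee_pos: [0.5453, 0.1248, 0.2594]
orientation: [[-0.185, 0.983, 0.002], [0.983, 0.185, -0.0], [-0.0, 0.002, -1.0]]
wrist_force: [1.3, 0.4, -1.1]
width: 0.0267
grasp_force: 59.3
turn [ 0.11  0.03 -0.16]
turn [ 4.0000e-02 -1.7000e-01  1.7984e+02]
shift [-0.3481  0.0023 -0.0004] pos [0.5453 0.1248 0.2594] q [-0.01 -0.01  0.03  1.61 -0.    1.38] w 0.026656032912893646 t 4.3 F [ 1.3  0.4 -1.1]
[[-0.185  0.983  0.002]
 [ 0.983  0.185 -0.   ]
 [-0.     0.002 -1.   ]]
```

View pics/c3.png

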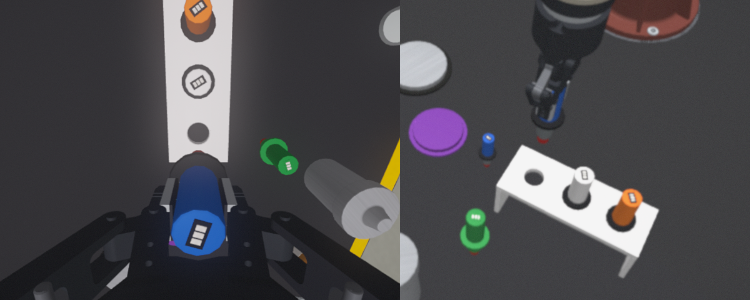

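Blue is held upright, its hole is empty, and the neighbours are untouched. I carry it to the plate.

```bash
python3 -m creep '[[[0,0,0,-0.03,0,0,0],[0,0,0,-0.07,0,0,0],[0,0,0,-0.11,0.001,0,0],[0,0,0,-0.15,0.001,0,0],[0,0,0,-0.18,0.001,0,0]]]' >/dev/null;python3 -m creep '[[[0,0,0,-0.04,0,0,0],[0,0,0,-0.08,0,0,0],[0,0,0,-0.12,0.001,0,0],[0,0,0,-0.15,0.001,0,0],[0,0,0,-0.168,0.001,0,0]]]' >/dev/null;python3 -m creep '[[[0,0,0,0,0,0.03,0],[0,0,0,0,0,0.07,0],[0,0,0,0,0,0.11,0],[0,0,0,0,0,0.14,0],[0,0,0,0,0,0.15,0]]]'; python3 go.py .6118 -.2169 .076 10.8; python3 -c "
from h import *
e=grab('scene');d=grab('top');cv2.imwrite('pics/c4.png',np.hstack([cv2.resize(e['img'][100:300,100:350],(500,400)),d['img'][150:350,340:520].repeat(1,1)]  if 0 else [cv2.resize(e['img'][100:300,100:350],(400,320)),cv2.resize(d['img'][150:350,300:550],(400,320))]))"
```

```text
clock: 5.9
ee_pos: [0.608, -0.2151, 0.1026]
orientation: [[-0.185, 0.983, -0.007], [0.983, 0.185, 0.004], [0.005, -0.006, -1.0]]
wrist_force: [0.4, 0.0, -1.6]
width: 0.0267
grasp_force: 59.3
turn [-0.36 -0.31 -0.17]
turn [ -0.49   0.56 179.83]
shift [-0.0026  0.0036  0.0265] pos [ 0.608  -0.2151  0.1026] q [-0.54  0.27  0.04  1.36 -0.    0.84] w 0.026733600374298915 t 5.9 F [ 0.4  0.  -1.6]
[[-0.185  0.983 -0.007]
 [ 0.983  0.185  0.004]
 [ 0.005 -0.006 -1.   ]]
```

View pics/c4.png

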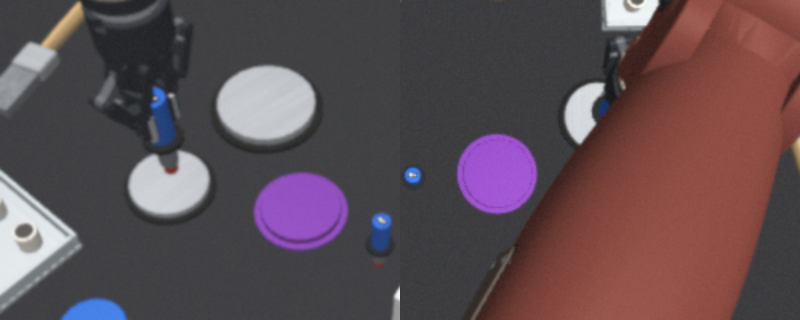

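The red button is over the small steel plate, about centred at crop (171,185). I press gradually and watch the force.

```bash
python3 -m creep '[[[0,0,0,-0.002,0.003,0.01,0],[0,0,0,-0.002,0.003,0.016,0],[0,0,0,-0.002,0.003,0.019,0],[0,0,0,-0.002,0.003,0.021,0],[0,0,0,-0.002,0.003,0.021,0]]]'; python3 -m creep '[[[0,0,0,0,0,0.001,0],[0,0,0,0,0,0.002,0],[0,0,0,0,0,0.002,0]]]'
```

```text
clock: 6.5
ee_pos: [0.6143, -0.2183, 0.0874]
orientation: [[-0.185, 0.983, 0.0], [0.983, 0.185, -0.0], [-0.0, 0.0, -1.0]]
wrist_force: [0.3, 0.4, -1.1]
width: 0.0267
grasp_force: 59.3
clock: 6.8
ee_pos: [0.6143, -0.2183, 0.0853]
orientation: [[-0.185, 0.983, 0.0], [0.983, 0.185, -0.0], [-0.0, 0.0, -1.0]]
wrist_force: [0.5, -1.0, -0.9]
width: 0.0265
grasp_force: 59.3
```

```bash
python3 -m creep '[[[0,0,0,0,0,0.001,0],[0,0,0,0,0,0.002,0],[0,0,0,0,0,0.003,0],[0,0,0,0,0,0.004,0],[0,0,0,0,0,0.004,0]]]'; python3 -m creep '[[[0,0,0,0,0,0.001,0],[0,0,0,0,0,0.002,0],[0,0,0,0,0,0.002,0]]]'
```

```text
clock: 7.3
ee_pos: [0.6144, -0.2183, 0.0815]
orientation: [[-0.185, 0.983, 0.0], [0.983, 0.185, -0.0], [-0.0, 0.0, -1.0]]
wrist_force: [-0.4, 1.3, 2.8]
width: 0.0266
grasp_force: 59.3
clock: 7.6
ee_pos: [0.6144, -0.2184, 0.0794]
orientation: [[-0.185, 0.983, 0.0], [0.983, 0.185, -0.0], [-0.0, 0.0, -1.0]]
wrist_force: [-1.4, 0.4, 4.4]
width: 0.0267
grasp_force: 59.3
```

Net force is about 5.6 N, so the button is about 4.6 mm in. A further 3.5 mm takes it to full travel.

```bash
python3 -m creep '[[[0,0,0,0,0,0.0015,0],[0,0,0,0,0,0.003,0],[0,0,0,0,0,0.0035,0],[0,0,0,0,0,0.0035,0],[0,0,0,0,0,0.0035,0]]]'
```

```text
clock: 8.1
ee_pos: [0.6145, -0.2184, 0.0762]
orientation: [[-0.185, 0.983, 0.001], [0.983, 0.185, -0.0], [-0.001, 0.0, -1.0]]
wrist_force: [-1.4, -0.6, 6.6]
width: 0.0268
grasp_force: 59.8
```

```bash
python3 -m creep '[[[0,0,0,0,0,0.0005,0],[0,0,0,0,0,0.001,0],[0,0,0,0,0,0.001,0],[0,0,0,0,0,0.001,0]]]'; python3 -c "
from h import *
e=grab('scene');cv2.imwrite('pics/c5.png',cv2.resize(e['img'][120:260,120:320],(800,560)))"
```

```text
clock: 8.5
ee_pos: [0.6146, -0.2186, 0.076]
orientation: [[-0.185, 0.983, 0.001], [0.983, 0.185, -0.001], [-0.001, 0.001, -1.0]]
wrist_force: [-2.7, 0.3, 10.8]
width: 0.0271
grasp_force: 60.5
```

View pics/c5.png

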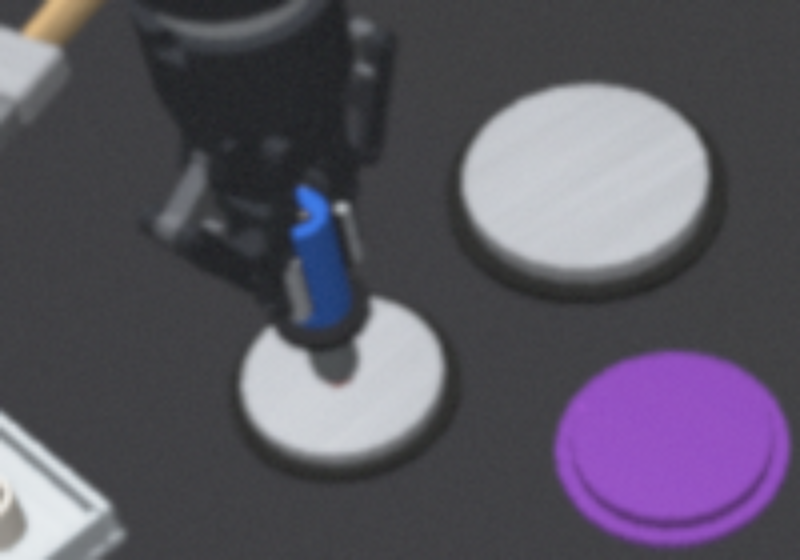

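The button is bottomed on the plate centre (crop (338,383)): net force is 12 N, only a sliver of red shows, and the counter is upright. I lift and go back.

```bash
python3 -m creep '[[[0,0,0,0,0,-0.02,0],[0,0,0,0,0,-0.06,0],[0,0,0,0,0,-0.1,0],[0,0,0,0,0,-0.14,0],[0,0,0,0,0,-0.184,0]]]'; python3 go.py .5457 .1249 .26 10.65
```

```text
clock: 9.05
ee_pos: [0.6137, -0.2178, 0.2588]
orientation: [[-0.185, 0.983, -0.002], [0.983, 0.185, 0.001], [0.001, -0.001, -1.0]]
wrist_force: [0.9, -1.5, -1.0]
width: 0.0267
grasp_force: 59.3
turn [-0.09 -0.08 -0.01]
turn [-1.3000e-01  1.3000e-01  1.7999e+02]
shift [ 0.3494 -0.0036 -0.0007] pos [ 0.6137 -0.2178  0.2588] q [-0.54  0.28  0.34  1.64  0.    0.84] w 0.02670571512381859 t 9.05 F [ 0.9 -1.5 -1. ]
[[-0.185  0.983 -0.002]
 [ 0.983  0.185  0.001]
 [ 0.001 -0.001 -1.   ]]
```

```bash
python3 -m creep '[[[0,0,0,0.03,0,0,0],[0,0,0,0.07,0,0,0],[0,0,0,0.11,-0.001,0,0],[0,0,0,0.15,-0.002,0,0],[0,0,0,0.18,-0.002,0,0]]]' >/dev/null;python3 -m creep '[[[0,0,0,0.04,0,0,0],[0,0,0,0.08,0,0,0],[0,0,0,0.12,-0.001,0,0],[0,0,0,0.15,-0.001,0,0],[0,0,0,0.168,-0.001,0,0]]]' >/dev/null;python3 -m creep '[[[0,0,0,0,0,0.02,0],[0,0,0,0,0,0.04,0],[0,0,0,0,0,0.055,0],[0,0,0,0,0,0.055,0],[0,0,0,0,0,0.055,0]]]'; python3 go.py .5457 .1249 .105 10.65
```

```text
clock: 10.55
ee_pos: [0.5469, 0.1231, 0.2037]
orientation: [[-0.184, 0.983, -0.001], [0.983, 0.184, -0.0], [0.0, -0.001, -1.0]]
wrist_force: [0.4, -0.8, -0.9]
width: 0.0267
grasp_force: 59.4
turn [-0.03 -0.   -0.03]
turn [-1.0000e-02  5.0000e-02  1.7997e+02]
shift [ 0.002  -0.0008  0.0987] pos [0.5469 0.1231 0.2037] q [-0.01 -0.02 -0.08  1.51 -0.    1.37] w 0.026669388883773043 t 10.55 F [ 0.4 -0.8 -0.9]
[[-0.184  0.983 -0.001]
 [ 0.983  0.184 -0.   ]
 [ 0.    -0.001 -1.   ]]
```

```bash
python3 -m creep '[[[0,0,0,0.002,-0.001,0,0],[0,0,0,0.002,-0.001,0.015,0],[0,0,0,0.002,-0.001,0.035,0],[0,0,0,0.002,-0.001,0.035,0],[0,0,0,0.002,-0.001,0.035,0]]]'; python3 go.py .5457 .1249 .105 10.65; python3 -c "
from h import *
d=grab('scene');e=grab('wrist');cv2.imwrite('pics/c6.png',np.hstack([cv2.resize(d['img'][200:340,340:510],(400,330)),cv2.resize(e['img'],(400,330))]))"
```

```text
clock: 11.05
ee_pos: [0.5454, 0.125, 0.1685]
orientation: [[-0.185, 0.983, -0.001], [0.983, 0.185, -0.0], [0.0, -0.001, -1.0]]
wrist_force: [-0.2, 0.3, -1.1]
width: 0.0267
grasp_force: 59.4
turn [-0.04 -0.   -0.01]
turn [-1.0000e-02  6.0000e-02  1.7999e+02]
shift [-0.0001  0.0003  0.0635] pos [0.5454 0.125  0.1685] q [-0.01 -0.02 -0.15  1.45 -0.    1.38] w 0.026705181579871527 t 11.05 F [-0.2  0.3 -1.1]
[[-0.185  0.983 -0.001]
 [ 0.983  0.185 -0.   ]
 [ 0.    -0.001 -1.   ]]
```

View pics/c6.png

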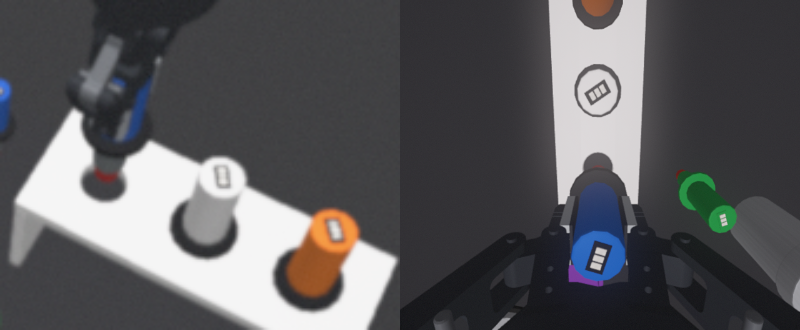

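The red button sits over the hole (left crop (104,178)). I lower it, watching the force.

```bash
python3 -m creep '[[[0,0,0,0,0,0.01,0],[0,0,0,0,0,0.02,0],[0,0,0,0,0,0.03,0],[0,0,0,0,0,0.03,0]]]'; python3 -m creep '[[[0,0,0,0,0,0.01,0],[0,0,0,0,0,0.02,0],[0,0,0,0,0,0.028,0],[0,0,0,0,0,0.031,0],[0,0,0,0,0,0.031,0]]]';python3 go.py .5457 .1249 .105 10.65
```

```text
clock: 11.55
ee_pos: [0.5445, 0.125, 0.1365]
orientation: [[-0.185, 0.983, -0.003], [0.983, 0.185, -0.0], [0.001, -0.003, -1.0]]
wrist_force: [0.5, 0.1, -1.1]
width: 0.0267
grasp_force: 59.4
clock: 12.05
ee_pos: [0.5453, 0.125, 0.107]
orientation: [[-0.185, 0.983, -0.001], [0.983, 0.185, -0.0], [0.0, -0.001, -1.0]]
wrist_force: [-0.2, -0.6, -1.6]
width: 0.0264
grasp_force: 59.4
turn [-0.06 -0.01 -0.01]
turn [-1.0000e-02  1.0000e-01  1.7999e+02]
shift [-0.0001  0.0004  0.002 ] pos [0.5453 0.125  0.107 ] q [-0.01 -0.   -0.24  1.34 -0.    1.38] w 0.026427261698780177 t 12.05 F [-0.2 -0.6 -1.6]
[[-0.185  0.983 -0.001]
 [ 0.983  0.185 -0.   ]
 [ 0.    -0.001 -1.   ]]
```

```bash
python3 -m creep '[[[0,0,0,0,0,0.001,0],[0,0,0,0,0,0.002,0],[0,0,0,0,0,0.0025,0],[0,0,0,0,0,0.0025,0]]]'
```

```text
clock: 12.45
ee_pos: [0.5458, 0.125, 0.1054]
orientation: [[-0.185, 0.983, 0.0], [0.983, 0.185, -0.0], [-0.0, 0.0, -1.0]]
wrist_force: [0.4, -0.9, -1.4]
width: 0.0268
grasp_force: 59.4
```

```bash
python3 -m creep '[[[0,0,0,0,0,0.001,0],[0,0,0,0,0,0.001,0]]]'; python3 -m creep '[[[0,0,0,0,0,0.001,0.45],[0,0,0,0,0,0,0.6],[0,0,0,0,0,0,0.7],[0,0,0,0,0,0,0.7],[0,0,0,0,0,0,0.7]]]'; python3 go.py .5457 .1249 .26 10.65
```

```text
clock: 12.65
ee_pos: [0.5459, 0.125, 0.1051]
orientation: [[-0.185, 0.983, 0.001], [0.983, 0.185, -0.0], [-0.0, 0.001, -1.0]]
wrist_force: [-3.2, 0.4, 3.8]
width: 0.0264
grasp_force: 60.0
clock: 13.15
ee_pos: [0.5458, 0.1249, 0.1042]
orientation: [[-0.185, 0.983, 0.0], [0.983, 0.185, -0.0], [-0.0, 0.0, -1.0]]
wrist_force: [-1.0, 0.1, -0.2]
width: 0.0596
grasp_force: 0.0
turn [ 0.    0.01 -0.01]
turn [ 1.0000e-02 -0.0000e+00  1.7999e+02]
shift [-1.000e-04 -1.000e-04 -1.558e-01] pos [0.5458 0.1249 0.1042] q [-0.01 -0.   -0.24  1.33 -0.    1.38] w 0.059611709748635826 t 13.15 F [-1.   0.1 -0.2]
[[-0.185  0.983  0.   ]
 [ 0.983  0.185 -0.   ]
 [-0.     0.    -1.   ]]
```

It seated with a contact force and is released. I retreat upward and check.

```bash
python3 -m creep '[[[0,0,0,0,0,-0.02,0.7],[0,0,0,0,0,-0.06,0.7],[0,0,0,0,0,-0.1,0.7],[0,0,0,0,0,-0.13,0.7],[0,0,0,0,0,-0.155,0.7]]]'; python3 -m creep '[[[0,0,0,-0.04,0,0,0.7],[0,0,0,-0.07,0,0,0.7],[0,0,0,-0.08,0,0,0.7],[0,0,0,-0.08,0,0,0.7],[0,0,0,-0.08,0,0,0.7]]]' >/dev/null; python3 -c "
from h import *
d=grab('scene');e=grab('wrist');print(proj(e,[.5445,.1248,.151]),proj(d,[.5445,.1248,.151]));cv2.imwrite('pics/c7.png',np.hstack([cv2.resize(d['img'][200:340,340:510],(400,330)),e['img'][:330,200:600]]))"
```

```text
clock: 13.65
ee_pos: [0.5461, 0.125, 0.2615]
orientation: [[-0.185, 0.983, 0.002], [0.983, 0.185, -0.0], [-0.0, 0.002, -1.0]]
wrist_force: [1.1, -1.3, -0.5]
width: 0.0597
grasp_force: 0.0
[316.15857298 117.38428182] [388.61898475 252.32200203]
```

View pics/c7.png

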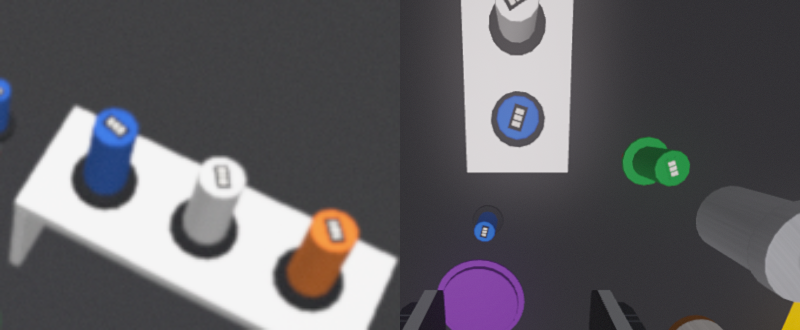

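The blue counter hangs upright in its own hole. Its top is at wrist crop (517,118) against (516,117) predicted, and the gripper is clear.

```bash
python3 -c "
from bench import manip
print(manip.finish_job())"
```

```text
the job is handed in; nothing more can be done
None
```

I pressed the blue counter's button fully in on the small steel plate, hung it back upright in its own hole and let go, then handed the job in at about 14 s; no verdict came back, and the orange and white counters were not touched.

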